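# Wake and zero the glass-weighing scale

## Task

Get the scale ready for weighing glass: with the fingertips, gently press the yellow button to wake it and let it come up again, then gently press the green button, hold it down for about a second to zero the scale, and come away. Do not press the blue or red buttons, and leave the dish on the scale and everything lying around where they are.

Things in the scene. Friction and masses are not known exactly. Their poses are not given: they have to be found in the camera images.
- scale: white bench scale, 250 x 220 mm, fixed to the table by its weight; origin: middle of its underside, on the table. Its x axis points from the button row to the back, y along the button row to the left seen from the buttons, z up. Control panel top 40 mm above the table, with the row of four round buttons centred 92 mm in front of the origin (-x), 48 mm apart. Behind it the steel pan (156 x 190 mm, centred at x = +44 mm), whose top is 60 mm above the table, carries the dish.
- dish: empty white ceramic bowl, 120 mm across the rim, 42 mm high, loose on the scale's pan; origin: middle of its underside
- btn_yellow (a joint): travel of the yellow push button in m: 0 = up, 0.010 = fully down; it works when pressed past 0.004. It moves straight down against a spring (2.4 N to start, 4.6 N at 0.004, 8 N fully down) and comes up by itself
- btn_yellow_top (a point): middle of the top face of the yellow button (moves with it); 26 mm across, 60 mm above the table when up. A grey collar 42 mm across round it is 46 mm above the table. Which colour stands at which place of the row varies
- btn_green (a joint): travel of the green push button in m: 0 = up, 0.010 = fully down; it works when pressed past 0.004. It moves straight down against a spring (2.4 N to start, 4.6 N at 0.004, 8 N fully down) and comes up by itself
- btn_green_top (a point): middle of the top face of the green button (moves with it); 26 mm across, 60 mm above the table when up. A grey collar 42 mm across round it is 46 mm above the table. Which colour stands at which place of the row varies
- btn_blue (a joint): travel of the blue push button in m: 0 = up, 0.010 = fully down; it works when pressed past 0.004. It moves straight down against a spring (2.4 N to start, 4.6 N at 0.004, 8 N fully down) and comes up by itself
- btn_blue_top (a point): middle of the top face of the blue button (moves with it); 26 mm across, 60 mm above the table when up. A grey collar 42 mm across round it is 46 mm above the table. Which colour stands at which place of the row varies
- btn_red (a joint): travel of the red push button in m: 0 = up, 0.010 = fully down; it works when pressed past 0.004. It moves straight down against a spring (2.4 N to start, 4.6 N at 0.004, 8 N fully down) and comes up by itself
- btn_red_top (a point): middle of the top face of the red button (moves with it); 26 mm across, 60 mm above the table when up. A grey collar 42 mm across round it is 46 mm above the table. Which colour stands at which place of the row varies
- disc_red: loose red glass disc, 90 mm across, 5 mm thick, flat on the table; origin: middle of its underside. To be left alone
- disc_lime: loose lime green glass disc, 90 mm across, 5 mm thick, flat on the table; origin: middle of its underside. To be left alone
- disc_orange: loose orange glass disc, 90 mm across, 5 mm thick, flat on the table; origin: middle of its underside. To be left alone
- suction: loose black suction-cup handle standing upright, foot 60 mm across, ball on top, 85 mm high; origin: middle of its underside. To be left alone
- pliers: loose red-handled glass pliers lying flat, 190 x 60 x 14 mm, jaws towards its +x; origin: middle, on the table. To be left alone
- cutter: loose lime-yellow glass cutter lying flat, 140 x 16 x 16 mm, wheel end towards its +x; origin: middle, on the table. To be left alone
- glue: loose white bottle with orange cap, 40 mm across, 110 mm high, standing; origin: middle of its underside. To be left alone
There are look-alikes about, which are no part of the job. What is meant by the dish is not pink or purple, and is the larger of those in its own colour.

How it is judged:
On the way, in this order (a step that is already met when the one before it is completed fails the run):
1. the yellow button is pressed (more than 4 mm) while the green one is up (value of joint btn_yellow above 0.004 m and value of joint btn_green below 0.002 m), for 0.05 s.
2. the yellow button has come up and the green one is pressed (more than 4 mm) and held for at least 0.7 s (value of joint btn_yellow below 0.002 m and value of joint btn_green above 0.004 m), for 0.7 s.
At the end, for the whole second after the job is handed in: All four buttons are up again (within 1.5 mm); the dish stands upright and at rest on the pan within 10 mm of where it was, and the discs, suction handle, pliers, cutter and bottle are within 15 mm of where they were, not tipped (value of joint each of btn_yellow, btn_green, btn_blue, btn_red below 0.0015 m and distance of dish from where it was at the start of the episode below 0.01 m and angle between dish's own z axis and vertical below 0.1 rad and linear speed of dish below 0.02 m/s and distance of each of disc_red, disc_lime, disc_orange, suction, pliers, cutter, glue from where it was at the start of the episode below 0.015 m and angle between each of disc_red, disc_lime, disc_orange, suction, pliers, cutter, glue's own z axis and vertical below 0.15 rad); the robot touches nothing.
It fails at once if the blue or red button is pressed (more than 2.5 mm) (value of joint any of btn_blue, btn_red above 0.0025 m).
It fails at once if a button or the scale is pressed hard (more than 20 N) (contact force between any of the arm, the fingers and btn_yellow above 20 N or contact force between any of the arm, the fingers and btn_green above 20 N or contact force between any of the arm, the fingers and scale above 20 N).
It fails at once if the dish is shifted or lifted more than 10 mm (distance of dish from where it was at the start of the episode above 0.01 m).
It fails at once if a thing lying around is shifted or lifted more than 15 mm (distance of any of disc_red, disc_lime, disc_orange, suction, pliers, cutter, glue from where it was at the start of the episode above 0.015 m).
It also fails if it takes over 38 s, if anything falls off the work surface, if the arm or the gripper's body presses on something with over 40 N, if the wrist force passes 120 N, or if a joint passes its speed limit or range.

## Robot

A 7-joint arm with a two-finger parallel gripper is mounted at the origin on the work surface. World frame = base frame: x ahead of the robot, y to its left, z up, the work surface at z = 0. Lengths are in m, angles in rad, forces in N, time in s.
With the tool pointing down it reaches from about 0.35 to 0.9 m from the base axis. Payload 8.1 kg.
Tool frame: the origin (TCP) lies at the very end of the fingers, on their centre line; the grasp point (between the pads) lies 19 mm behind it (arm.grasp_offset is the distance from the TCP to the grasp point, in m); z points along the fingers, y is the direction in which the jaws open and shut (so a half turn about z gives the same grasp; the last joint's range is limited). The gripper opens to 92 mm and grips with 3 to 60 N. Pads are 19 mm wide; open, the fingers measure 130 mm over their backs; the gripper's body (75 mm by 190 mm) begins 47 mm behind the grasp point.
Start: joints at [-1.349, 0.434, 0.025, 1.573, -0.012, 1.134, -0.075], TCP at [0.199, 0.592, 0.227] pointing down, gripper open.
Joint ranges: [-2.62, 2.62], [-0.44, 2.09], [-1.27, 1.32], [0.08, 2.57], [-1.32, 4.46], [0.12, 2], [-2.74, 2.74]. Speed limits (rad/s): [2.22, 2.22, 3.01, 3.01, 3.14, 3.14, 3.14].

## Interface

Orientations are given as a rotation vector (axis times angle).
In Python, from cell import arm, eyes, workorder gives the robot as it stands.
- The arm moves only by the shell command python3 -m inch 'ROWS' [FORCE]. ROWS is JSON, a list that holds one entry, the list of rows, each a list of 5 numbers: the closure, from 0 (fully open) to 1 (shut), then the shift along the tool's x, y, z in mm, then the turn about the tool's z in degrees. A call has 1 to 12 rows; each row shifts and turns the pose as measured when the row begins, along the tool's axes as they then stand; what a row does not reach is not made up. A row lasts 1/10 s, in which the tool goes at most 50 mm and 8.59 degrees, less where a joint would pass 70% of its speed; a pose out of reach is approached as far as the arm can. A call with a gripper value outside its range is refused whole. The fingers move at their own pace and stop on an object; FORCE is the grip in N (left out, the last holds). Time passes only in rows, so rows that do not move let the fingers close. It gives the time, the measured TCP pose, the force and the opening at its end, in the units of the state.
- arm.observe(): the state, without advancing time (a new reading comes with each control period).
- eyes.get_image(name): name is "scene" or "side" or "wrist"; returns a dict with "frame" (384x512x3 uint8, blue, green, red), "intrinsics" (3x3 intrinsics, pixels), "k1" (the pictures are not rectified: a ray, as slopes to the right and down, at radius r is drawn at 1 + k1 r^2 times it, then the intrinsics apply), "rvec" (rotation vector, rad) and "tvec" (3), from world to camera coordinates, as OpenCV has them; the wrist camera has in their place "T_tool_cam" (4x4, takes a point from camera to tool coordinates, whose origin is the TCP and whose axes are the flange's). Camera axes: x right, y down, z forward; pixel columns grow to the right and rows downward; lengths in m; the calibration is good to about 2 mm. A picture is of the moment at which its call begins: read the wrist's pose just before it. There is no depth.
- workorder.sign_off(): hands the job in, once; it reports no verdict.
The state is a dict: "clock": time; "joints": joint angles; "dq": joint speeds; "joint_efforts": joint torques, N m; "position": TCP position; "ee_rot": TCP orientation; "force": force on the tool from outside, world axes, zero at the start; "ft_torque": the same for the moment, N m; "width": opening from 0.0 (shut) to 1.0 (fully open).
Only numpy, scipy, OpenCV 4.12 (cv2) and the standard library are available. Lean on these libraries where they do the work, as an engineer would, in place of code of your own. Each camera call takes 0.05 s, during which the arm holds its last target.

## Working session

There is one attempt and no reset: what is moved stays moved. The work goes in short steps, Python scripts to look and compute and a shell command to move; the robot and the scene stay as the last step left them, time stands still between calls to the robot, and variables do not carry over. Pictures are saved under pics/ and viewed, and the job is handed in when it is done.

```bash
mkdir -p pics; ls; python3 - <<'E'
from cell import arm, eyes, workorder
import cv2
s=arm.observe(); print(s)
for n in ("scene","side","wrist"):
    d=eyes.get_image(n); cv2.imwrite(f"pics/{n}0.png",d["frame"]); print(n,{k:v for k,v in d.items() if k!="frame"})
E
```

```text
pics
{'clock': 0.0, 'joints': array([-1.34862621,  0.43520464,  0.02497871,  1.57409321, -0.01163099,
        1.13401408, -0.07509574]), 'dq': array([ 0.00069257,  0.00171956, -0.00122611,  0.00022257,  0.00044373,
       -0.00020492, -0.00185494]), 'joint_efforts': array([ 1.85463236e-04, -6.67855167e+01,  9.84759182e-01, -3.14450705e+01,
       -6.05320581e-02,  4.27888229e-02,  2.03947584e-04]), 'position': array([0.19931506, 0.591822  , 0.22595794]), 'ee_rot': array([-5.08016075e-01, -3.10010448e+00,  2.46277116e-03]), 'force': array([ 0.13107581, -0.24155651,  0.04805569]), 'ft_torque': array([-0.01804331,  0.05099949,  0.02312665]), 'width': 1.0003288949951157}
scene {'intrinsics': array([[349.930212  ,   0.        , 257.01754303],
       [  0.        , 349.930212  , 195.52918404],
       [  0.        ,   0.        ,   1.        ]]), 'k1': 0.020873512622833663, 'rvec': array([ 2.19016143,  1.05088751, -0.4058937 ]), 'tvec': array([-0.38688865, -0.27309336,  1.25258401])}
side {'intrinsics': array([[440.83302313,   0.        , 255.71334403],
       [  0.        , 440.83302313, 189.80237832],
       [  0.        ,   0.        ,   1.        ]]), 'k1': 0.04685619430899903, 'rvec': array([ 0.164264  , -2.78142821,  1.34893667]), 'tvec': array([0.5784383 , 0.09156975, 1.02902325])}
wrist {'intrinsics': array([[265.81526702,   0.        , 259.58863142],
       [  0.        , 265.81526702, 192.3099118 ],
       [  0.        ,   0.        ,   1.        ]]), 'k1': -0.019516031336284892, 'T_tool_cam': array([[-1.56995738e-03, -9.53697619e-01, -3.00763007e-01,
         8.21528164e-02],
       [ 9.99998767e-01, -1.48608223e-03, -5.07650064e-04,
         7.22090480e-05],
       [ 3.71860975e-05, -3.00763433e-01,  9.53698776e-01,
        -1.57830163e-01],
       [ 0.00000000e+00,  0.00000000e+00,  0.00000000e+00,
         1.00000000e+00]])}
```

View pics/scene0.png

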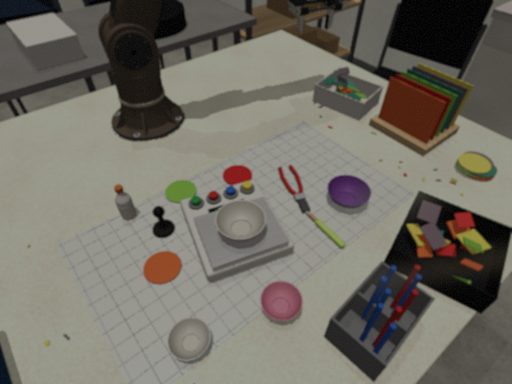

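View pics/side0.png

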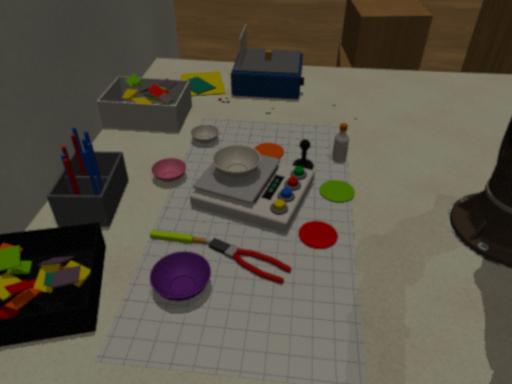

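View pics/wrist0.png

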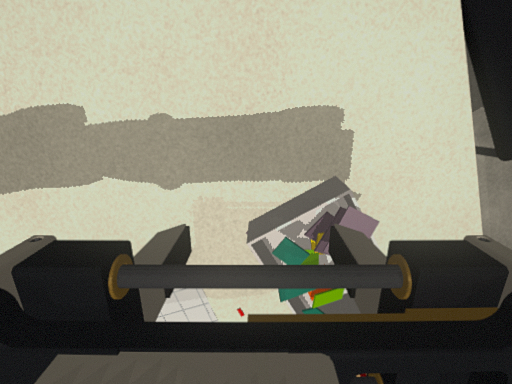

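The scene view shows the scale with its button row: green (196,201), red (213,196), blue (230,191) and yellow (247,187). The side view has yellow (279,205), blue (287,193), red (293,182) and green (299,171). The dish is the white bowl on the pan at (242,220); the smaller white bowl at (190,340) is the look-alike.

Next I'll measure the buttons in both views.

```bash
cat > h.py <<'E'
import numpy as np, cv2
from scipy.spatial.transform import Rotation as R
def cam(d,s=None):
    if 'rvec' in d:
        M=cv2.Rodrigues(d['rvec'])[0]; return M.T, -M.T@d['tvec']
    Rt=R.from_rotvec(s['ee_rot']).as_matrix(); T=d['T_tool_cam']
    return Rt@T[:3,:3], Rt@T[:3,3]+s['position']
def ray(d,uv,s=None):
    K=d['intrinsics']; p=np.array([(uv[0]-K[0,2])/K[0,0],(uv[1]-K[1,2])/K[1,1]])
    q=p.copy()
    for _ in range(10): q=p/(1+d['k1']*(q@q))
    A,c=cam(d,s); return c, A@np.array([q[0],q[1],1.])
def plane(d,uv,z,s=None):
    c,v=ray(d,uv,s); return c+v*(z-c[2])/v[2]
def tri(l):
    A=np.zeros((3,3));b=np.zeros(3)
    for c,v in l:
        v=v/np.linalg.norm(v);P=np.eye(3)-np.outer(v,v);A+=P;b+=P@c
    return np.linalg.solve(A,b)
RNG={'yellow':((20,38),),'green':((45,88),),'blue':((100,130),),'red':((0,8),(172,180))}
def blobs(f,box,smin=110,vmin=60):
    x0,y0,x1,y1=box; h=cv2.cvtColor(f,cv2.COLOR_BGR2HSV)[y0:y1,x0:x1]; out={}
    for c,rs in RNG.items():
        m=np.zeros(h.shape[:2],np.uint8)
        for a,b in rs: m|=cv2.inRange(h,(a,smin,vmin),(b,255,255))
        n,l,st,ce=cv2.connectedComponentsWithStats(m)
        out[c]=[(int(st[i,4]),tuple((ce[i]+[x0,y0]).round(1)),st[i,:4].tolist()) for i in range(1,n) if st[i,4]>15]
    return out
E
python3 - <<'E'
from h import *
from cell import arm,eyes
D={n:eyes.get_image(n) for n in('scene','side')}
B={'scene':(183,178,262,212),'side':(262,162,312,216)}
U={}
for n in D:
    x0,y0,x1,y1=B[n]; cv2.imwrite(f'pics/crop_{n}.png',cv2.resize(D[n]['frame'][y0-10:y1+10,x0-10:x1+10],None,fx=7,fy=7,interpolation=cv2.INTER_NEAREST)[:600,:800])
    U[n]=blobs(D[n]['frame'],B[n])
    for c in U[n]: print(n,c,U[n][c],[plane(D[n],b[1],.058).round(4) for b in U[n][c]])
for c in RNG:
    try:print(c,tri([ray(D[n],max(U[n][c])[1]) for n in D]).round(4))
    except Exception as e:print(e)
E
```

```text
scene yellow [(68, (np.float64(246.6), np.float64(185.4)), [60, 3, 9, 10])] [array([0.5272, 0.035 , 0.058 ])]
scene green [(54, (np.float64(194.9), np.float64(199.4)), [8, 17, 9, 9])] [array([ 0.4842, -0.1016,  0.058 ])]
scene blue [(59, (np.float64(230.1), np.float64(190.4)), [43, 8, 9, 9])] [array([ 0.5147, -0.011 ,  0.058 ])]
scene red [(118, (np.float64(235.1), np.float64(180.1)), [41, 0, 27, 7]), (63, (np.float64(213.1), np.float64(195.3)), [26, 13, 9, 9])] [array([0.4914, 0.0228, 0.058 ]), array([ 0.5014, -0.0564,  0.058 ])]
side yellow [(108, (np.float64(279.0), np.float64(204.1)), [12, 37, 11, 12])] [array([0.5242, 0.0424, 0.058 ])]
side green [(40, (np.float64(298.9), np.float64(168.6)), [33, 4, 9, 6])] [array([ 0.4846, -0.1028,  0.058 ])]
side blue [(62, (np.float64(286.1), np.float64(190.8)), [19, 25, 11, 8])] [array([ 0.5111, -0.0084,  0.058 ])]
side red [(61, (np.float64(292.7), np.float64(179.5)), [26, 14, 10, 8])] [array([ 0.4978, -0.0549,  0.058 ])]
yellow [0.5243 0.0374 0.054 ]
green [ 0.4846 -0.1018  0.0586]
blue [ 0.512 -0.01   0.056]
red [0.5066 0.0021 0.0922]
```

```bash
ls pics
```

```text
crop_scene.png
crop_side.png
scene0.png
side0.png
wrist0.png
```

The crops agree. The row runs from green (.485,-.102) to yellow (.526,.038) in order, with red and blue between. It is 146 mm long against 144 mm expected, at about the right height. Now I'll work out the move to above yellow.

```bash
cat > go.py <<'E'
import sys
from h import *
from cell import arm
s=arm.observe(); Rt=R.from_rotvec(s['ee_rot']).as_matrix()
t=np.array([float(a) for a in sys.argv[1:4]])
print('clock',s['clock'],'pos',s['position'].round(4),'F',s['force'].round(2),'w',round(s['width'],3))
print('tool z',Rt[:,2].round(4),'x',Rt[:,0].round(3),'y',Rt[:,1].round(3))
print('shift mm (tool)',((Rt.T@(t-s['position']))*1000).round(1))
r=np.array([.284,.959])
a=np.degrees([np.arctan2(*Rt[1::-1,1]),np.arctan2(r[1],r[0])]); print('turn about tool z (down => minus)', -((a[1]-a[0]+90)%180-90))
E
python3 go.py .526 .038 .2
```

```text
clock 0.25 pos [0.1994 0.5921 0.2263] F [-0.83  0.12 -0.33] w 1.0
tool z [-2.e-04 -7.e-04 -1.e+00] x [-0.948  0.319 -0.   ] y [ 0.319  0.948 -0.001]
shift mm (tool) [-486.4 -420.8   26.7]
turn about tool z (down => minus) -2.1184954131606872
```

View pics/crop_scene.png

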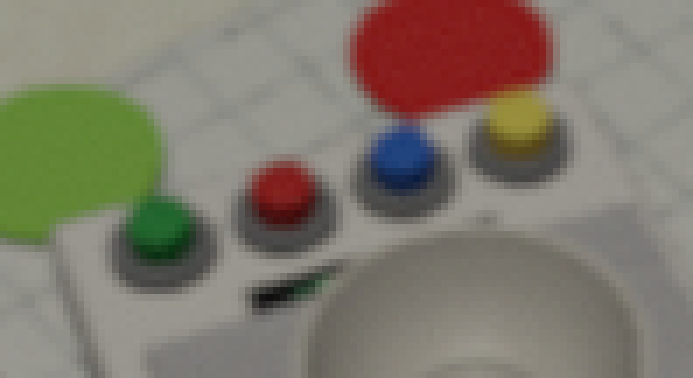

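View pics/crop_side.png

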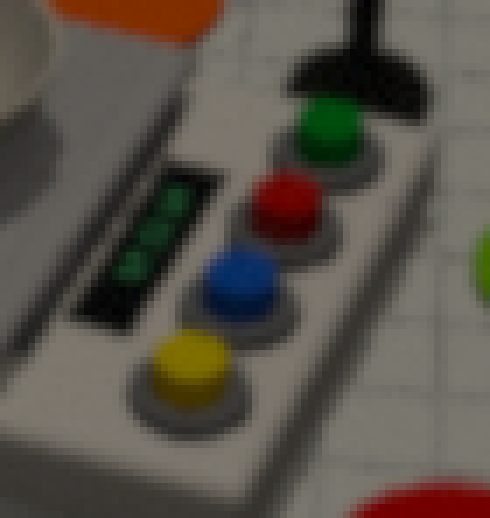

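Both crops show yellow at one end of the row, then blue, red and green, with nothing over the yellow button.

```bash
python3 -m inch '[[[1,-37,-32,0,0],[1,-37,-32,0,0],[1,-37,-32,0,0],[1,-37,-32,0,0],[1,-37,-32,0,0],[1,-37,-32,0,0],[1,-37,-32,0,-2],[1,-37,-32,0,0],[1,-37,-32,0,0],[1,-37,-32,0,0],[1,-37,-32,0,0],[1,-37,-32,0,0]]]' 20; python3 go.py .526 .038 .2
```

```text
clock: 1.45
position: [0.5089, 0.0862, 0.2247]
ee_rot: [-0.429, -3.112, -0.007]
force: [1.3, 0.9, -0.1]
width: 0.025
clock 1.45 pos [0.5089 0.0862 0.2247] F [ 1.33  0.88 -0.06] w 0.025
tool z [ 2.0e-04  4.7e-03 -1.0e+00] x [-0.963  0.271  0.001] y [0.271 0.963 0.005]
shift mm (tool) [-29.5 -41.9  24.5]
turn about tool z (down => minus) 0.7950198315820813
```

```bash
python3 -m inch '[[[1,-15,-20,0,0],[1,-12,-18,0,0],[1,0,0,0,0],[1,0,0,0,0]]]'; python3 go.py .526 .038 .2;  python3 - <<'E'
from h import *
from cell import arm,eyes
s=arm.observe(); d=eyes.get_image('wrist'); cv2.imwrite('pics/wrist1.png',d['frame'])
b=blobs(d['frame'],(0,0,512,384))
for c in b:
    for x in b[c]: print(c,x[0],x[1],x[2],plane(d,x[1],.06,s).round(4))
E
```

```text
clock: 1.85
position: [0.528, 0.0318, 0.2247]
ee_rot: [0.448, 3.107, 0.003]
force: [-0.0, 0.1, -0.6]
width: 0.007
clock 1.85 pos [0.528  0.0318 0.2247] F [-0.04  0.05 -0.62] w 0.007
tool z [ 0.0022  0.0015 -1.    ] x [-0.959  0.282 -0.002] y [0.282 0.959 0.002]
shift mm (tool) [ 3.7  5.3 24.7]
turn about tool z (down => minus) 0.08959655584345683
yellow 347 (np.float64(264.0), np.float64(171.3)) [254, 161, 21, 22] [0.5225 0.0394 0.06  ]
yellow 18 (np.float64(253.1), np.float64(283.0)) [252, 276, 3, 14] [ 0.675  -0.0211  0.06  ]
yellow 57 (np.float64(358.0), np.float64(301.5)) [356, 292, 5, 17] [0.7504 0.1176 0.06  ]
yellow 776 (np.float64(294.7), np.float64(315.9)) [221, 309, 140, 13] [0.7487 0.0217 0.06  ]
yellow 24 (np.float64(109.2), np.float64(317.7)) [103, 315, 13, 6] [ 0.6732 -0.2482  0.06  ]
yellow 44 (np.float64(137.9), np.float64(317.5)) [129, 315, 20, 6] [ 0.6849 -0.2059  0.06  ]
yellow 52 (np.float64(160.4), np.float64(317.0)) [149, 314, 22, 8] [ 0.6935 -0.1727  0.06  ]
yellow 176 (np.float64(197.0), np.float64(317.7)) [170, 314, 55, 8] [ 0.7101 -0.1201  0.06  ]
green 294 (np.float64(149.4), np.float64(172.7)) [140, 163, 20, 20] [ 0.4835 -0.0979  0.06  ]
green 16 (np.float64(188.8), np.float64(200.1)) [188, 197, 3, 7] [ 0.5313 -0.0638  0.06  ]
blue 307 (np.float64(225.9), np.float64(171.8)) [216, 162, 20, 20] [ 0.5096 -0.0061  0.06  ]
red 3721 (np.float64(269.0), np.float64(89.3)) [236, 54, 67, 71] [0.4325 0.0715 0.06  ]
red 1678 (np.float64(366.5), np.float64(152.3)) [345, 107, 49, 91] [0.5352 0.166  0.06  ]
red 351 (np.float64(188.2), np.float64(171.7)) [178, 162, 22, 21] [ 0.4961 -0.051   0.06  ]
red 34 (np.float64(99.5), np.float64(264.0)) [83, 264, 34, 1] [ 0.5844 -0.2188  0.06  ]
```

View pics/wrist1.png

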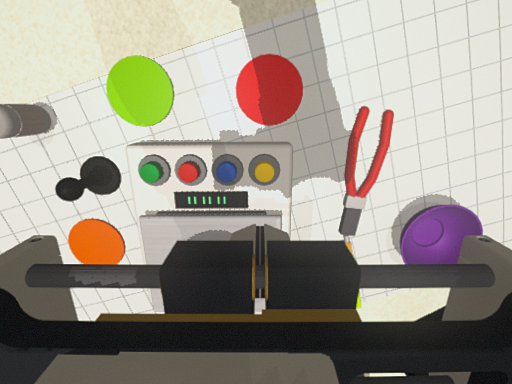

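The wrist view has green (149,173), red (188,172), blue (226,172) and yellow (264,171). The row measures 143 mm, and positions agree with the fixed cameras to about 4 mm. I'll go to yellow at (.5235,.0385).

```bash
python3 -m inch '[[[1,3,3,30,0],[1,3,4,30,0],[1,0,0,30,0],[1,0,0,20,0],[1,0,0,20,0],[1,0,0,0,0],[1,0,0,0,0]]]'; python3 go.py .5235 .0385 .06;  python3 - <<'E'
from h import *
from cell import eyes
d=eyes.get_image('side'); cv2.imwrite('pics/side2.png',cv2.resize(d['frame'][110:240,190:350],None,fx=4,fy=4))
E
```

```text
clock: 2.6
position: [0.5237, 0.0514, 0.0921]
ee_rot: [0.426, 3.108, 0.011]
force: [-0.2, -0.5, 0.9]
width: 0.006
clock 2.6 pos [0.5237 0.0514 0.0921] F [-0.17 -0.51  0.86] w 0.006
tool z [ 0.005   0.0063 -1.    ] x [-0.963  0.269 -0.003] y [0.269 0.963 0.007]
shift mm (tool) [ -3.2 -12.7  32. ]
turn about tool z (down => minus) 0.8995176647602108
```

View pics/side2.png

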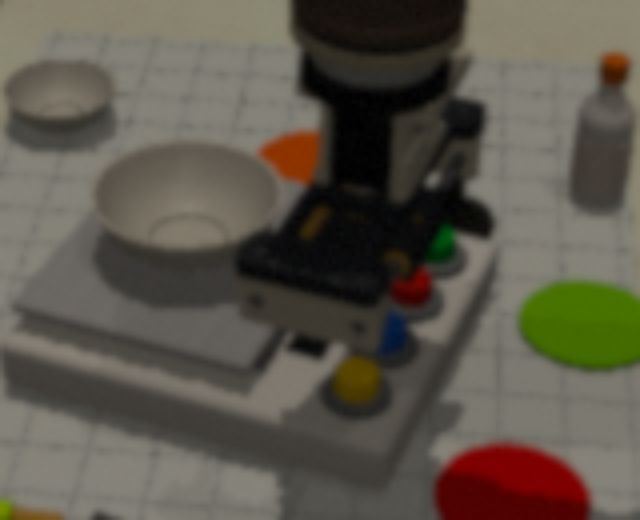

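The gripper hangs over the row, with the fingertips at about (305,345) in the crop, above and behind yellow (358,380). I'll check the projected TCP against this, then correct the position.

```bash
python3 -m inch '[[[1,-3,-10,0,0],[1,0,0,0,0],[1,0,0,0,0]]]'; python3 go.py .5235 .0385 .06;  python3 - <<'E'
from h import *
from cell import eyes,arm
s=arm.observe()
for n,(x0,y0) in {'side':(190,110),'scene':(170,130)}.items():
    d=eyes.get_image(n); f=cv2.resize(d['frame'][y0:y0+130,x0:x0+160],None,fx=4,fy=4)
    for p,c in ((s['position'],(255,0,255)),([.5235,.0385,.06],(255,255,0)),([.484,-.1,.06],(255,255,0))):
        q=cv2.projectPoints(np.array([p]),d['rvec'],d['tvec'],d['intrinsics'],np.array([d['k1'],0,0,0.]))[0].ravel()
        print(n,q.round(1)); cv2.circle(f,tuple(int(v) for v in (q-[x0,y0])*4+2),3,c,-1)
    cv2.imwrite(f'pics/{n}3.png',f)
E
```

```text
clock: 2.95
position: [0.5255, 0.0408, 0.0949]
ee_rot: [0.424, 3.105, 0.014]
force: [0.6, -0.0, 0.2]
width: 0.005
clock 2.95 pos [0.5255 0.0408 0.0949] F [ 0.63 -0.04  0.21] w 0.005
tool z [ 0.0093  0.0076 -0.9999] x [-0.963  0.268 -0.007] y [0.268 0.963 0.01 ]
shift mm (tool) [ 1.5 -3.1 34.9]
turn about tool z (down => minus) 0.9541366516762793
side [279.1 191. ]
side [279.5 202.4]
side [299.1 168.6]
scene [247.7 174.2]
scene [246.8 183.5]
scene [195.3 198.6]
```

View pics/side3.png

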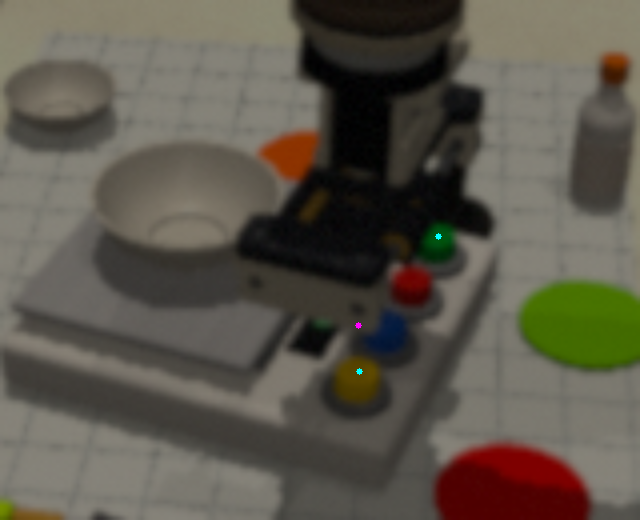

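View pics/scene3.png

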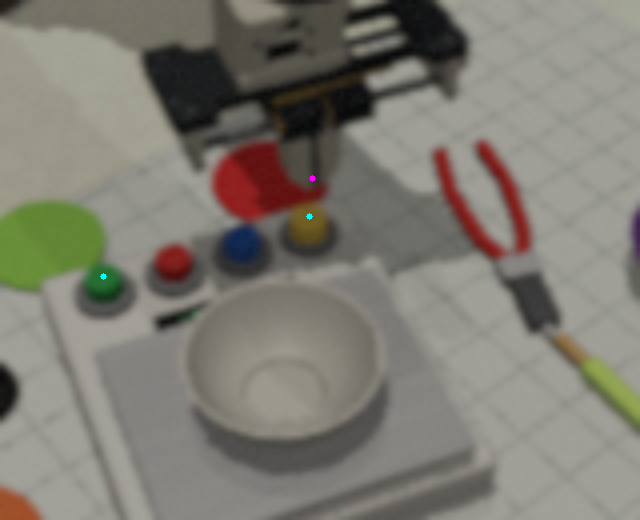

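The scene view shows the fingertips at the projected TCP, just above the yellow button, and both targets fall on the button tops. Moving down to just above yellow.

```bash
python3 -m inch '[[[1,2,-3,15,0],[1,0,0,8,0],[1,0,0,3,0],[1,0,0,0,0],[1,0,0,0,0]]]'; python3 go.py .5235 .0385 .06
```

```text
clock: 3.55
position: [0.524, 0.039, 0.069]
ee_rot: [0.424, 3.103, 0.015]
force: [0.5, -0.3, 0.5]
width: 0.006
clock 3.55 pos [0.524 0.039 0.069] F [ 0.49 -0.26  0.48] w 0.006
tool z [ 0.011   0.0081 -0.9999] x [-0.963  0.268 -0.008] y [0.268 0.963 0.011]
shift mm (tool) [ 0.4 -0.7  9. ]
turn about tool z (down => minus) 0.9456116630860123
```

```bash
python3 -m inch '[[[1,0,0,3,0],[1,0,0,3,0],[1,0,0,3,0],[1,0,0,2,0],[1,0,0,2,0]]]'
```

```text
clock: 4.05
position: [0.5251, 0.0394, 0.0562]
ee_rot: [0.423, 3.101, 0.016]
force: [-1.3, -0.3, 5.1]
width: 0.008
```

```bash
python3 -m inch '[[[1,0,0,2,0],[1,0,0,2,0],[1,0,0,1,0]]]'
```

```text
clock: 4.35
position: [0.5251, 0.0394, 0.0513]
ee_rot: [0.423, 3.101, 0.017]
force: [-1.4, -0.2, 6.7]
width: 0.0
```

Yellow is down about 7–9 mm at 6.7 N. Now I'll release it, rise and move along to green.

```bash
python3 -m inch '[[[1,0,0,0,0],[1,0,0,-15,0],[1,0,0,-20,0],[1,0,0,-10,0],[1,0,0,0,0],[1,0,0,0,0]]]'; python3 go.py .484 -.1 .095
```

```text
clock: 4.95
position: [0.525, 0.0391, 0.0968]
ee_rot: [0.423, 3.101, 0.017]
force: [0.6, 0.6, -0.1]
width: 0.006
clock 4.95 pos [0.525  0.0391 0.0968] F [ 0.64  0.57 -0.13] w 0.006
tool z [ 0.0136  0.009  -0.9999] x [-0.963  0.268 -0.011] y [0.268 0.963 0.012]
shift mm (tool) [   2.2 -145.     0. ]
turn about tool z (down => minus) 0.9503086894152091
```

```bash
python3 -m inch '[[[1,0,-30,0,0],[1,0,-35,0,0],[1,1,-35,0,0],[1,1,-30,0,0],[1,0,-8,0,0],[1,0,0,0,0],[1,0,0,0,0]]]'; python3 go.py .484 -.1 .068
python3 - <<'E'
from h import *
from cell import eyes,arm
s=arm.observe()
f=[]
for n,(x0,y0) in {'side':(240,110),'scene':(100,130)}.items():
    d=eyes.get_image(n)
    q=cv2.projectPoints(s['position'][None],d['rvec'],d['tvec'],d['intrinsics'],np.array([d['k1'],0,0,0.]))[0].ravel(); print(n,q)
    g=cv2.resize(d['frame'][y0:y0+150,x0:x0+130],None,fx=3,fy=3); cv2.circle(g,tuple(int(v) for v in (q-[x0,y0])*3+1),3,(255,0,255),-1); f.append(g)
    print('bottle base on z=0', plane(d,{'side':(340,159),'scene':(127,217)}[n],0).round(3),'suction foot',plane(d,{'side':(303,163),'scene':(163,229)}[n],0).round(3))
cv2.imwrite('pics/g4.png',np.hstack(f))
E
```

```text
clock: 5.65
position: [0.4832, -0.095, 0.0896]
ee_rot: [0.418, 3.107, 0.017]
force: [0.4, -0.1, -0.2]
width: 0.004
clock 5.65 pos [ 0.4832 -0.095   0.0896] F [ 0.37 -0.11 -0.17] w 0.004
tool z [ 0.0078  0.0099 -0.9999] x [-0.964  0.264 -0.005] y [0.264 0.964 0.012]
shift mm (tool) [-2.  -4.8 21.5]
turn about tool z (down => minus) 1.175749656993247
side [300.19894216 160.02856342]
bottle base on z=0 [ 0.37  -0.246  0.   ] suction foot [ 0.474 -0.213  0.   ]
scene [195.36416892 189.60972145]
bottle base on z=0 [ 0.376 -0.255  0.   ] suction foot [ 0.472 -0.2    0.   ]
```

View pics/g4.png

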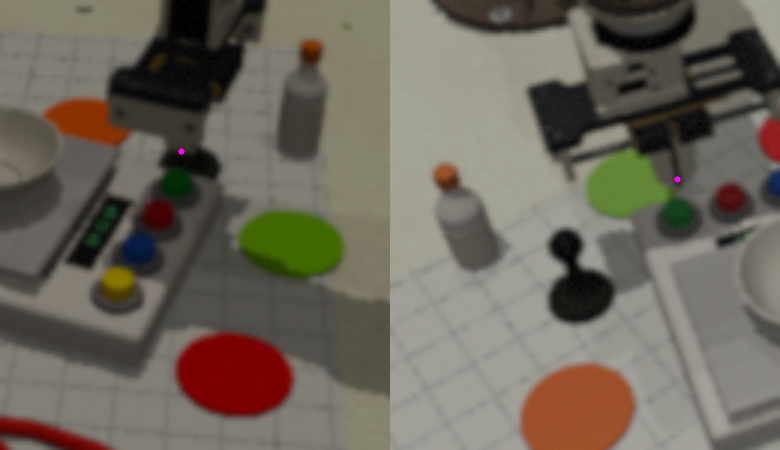

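Left is the side view, with yellow up again at (118,285) in the composite. Right is the scene view, with the fingertips above green (678,213). The suction handle is 106 mm along the row and 85 mm high, below the gripper body at about 118 mm when pressed. The bottle is well away.

```bash
python3 -m inch '[[[1,-1,-4,10,0],[1,0,-1,7,0],[1,0,0,2,0],[1,0,0,0,0],[1,0,0,0,0]]]'; python3 go.py .484 -.1 .06
```

```text
clock: 6.25
position: [0.484, -0.0963, 0.0682]
ee_rot: [0.407, 3.109, 0.018]
force: [0.3, -0.1, 0.3]
width: 0.002
clock 6.25 pos [ 0.484  -0.0963  0.0682] F [ 0.3  -0.11  0.27] w 0.002
tool z [ 0.0074  0.0109 -0.9999] x [-0.966  0.258 -0.004] y [0.257 0.966 0.012]
shift mm (tool) [-0.9 -3.6  8.1]
turn about tool z (down => minus) 1.5755351890505267
```

```bash
python3 -m inch '[[[1,-1,-3,0,-1],[1,0,0,3,0],[1,0,0,3,0],[1,0,0,3,0],[1,0,0,2,0],[1,0,0,2,0],[1,0,0,2,0]]]'; python3 go.py .484 -.1 .053
```

```text
clock: 6.95
position: [0.4851, -0.0998, 0.0531]
ee_rot: [0.378, 3.111, 0.019]
force: [-1.4, 0.4, 5.8]
width: 0.005
clock 6.95 pos [ 0.4851 -0.0998  0.0531] F [-1.36  0.36  5.83] w 0.005
tool z [ 0.0092  0.0109 -0.9999] x [-0.971  0.239 -0.006] y [0.239 0.971 0.013]
shift mm (tool) [ 1.  -0.4  0.1]
turn about tool z (down => minus) 2.6502682259883557
```

```bash
python3 -m inch '[[[1,0,0,1,0],[1,0,0,0,0],[1,0,0,1,0],[1,0,0,0,0]]]'
```

```text
clock: 7.35
position: [0.4851, -0.0998, 0.0515]
ee_rot: [0.378, 3.111, 0.019]
force: [-1.7, 0.3, 7.4]
width: 0.003
```

```bash
python3 -m inch '[[[1,0,0,0,0],[1,0,0,0,0],[1,0,0,0,0],[1,0,0,0,0],[1,0,0,0,0],[1,0,0,0,0]]]'; python3 - <<'E'
from h import *
from cell import eyes
g=[]
for n,(x0,y0) in {'side':(240,110),'scene':(140,130)}.items():
    g.append(cv2.resize(eyes.get_image(n)['frame'][y0:y0+130,x0:x0+130],None,fx=3,fy=3))
cv2.imwrite('pics/g5.png',np.hstack(g))
E
```

```text
clock: 7.95
position: [0.4851, -0.0998, 0.0526]
ee_rot: [0.379, 3.11, 0.02]
force: [-1.2, 1.1, 6.8]
width: 0.004
```

View pics/g5.png

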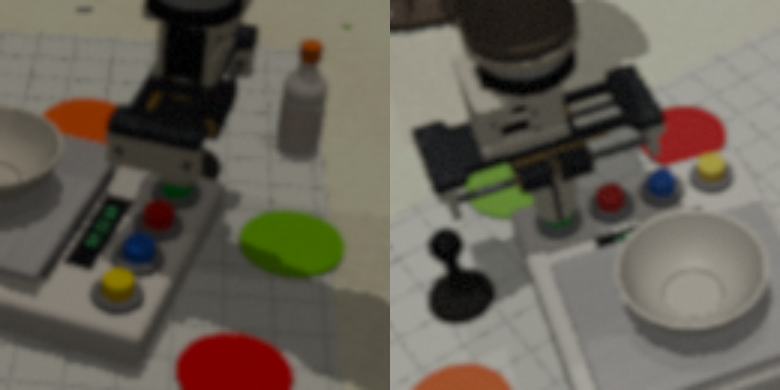

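The fingertips are on green, which is visibly down at (555,222) in the composite. Red, blue and yellow are up. It has been held for over 1 s at about 7 N, so I'll come away.

```bash
python3 -m inch '[[[1,0,0,-15,0],[1,0,0,-30,0],[1,0,0,-40,0],[1,0,0,-40,0],[1,0,0,-20,0],[1,0,0,0,0],[1,0,0,0,0],[1,0,0,0,0],[1,0,0,0,0]]]'; python3 - <<'E'
from h import *
from cell import eyes,arm
print(arm.observe()['dq'].round(3))
for n,B in {'scene':(183,178,262,212),'side':(262,162,312,216)}.items():
    d=eyes.get_image(n); cv2.imwrite(f'pics/{n}6.png',d['frame'])
    b=blobs(d['frame'],B); print(n,{c:[(x[0],x[1]) for x in b[c]] for c in b})
a,b=cv2.imread('pics/scene6.png'),cv2.imread('pics/side6.png')
cv2.imwrite('pics/f6.png',np.hstack([a[130:330,90:390],b[100:300,140:360]]))
E
```

```text
clock: 8.95
position: [0.4823, -0.101, 0.1992]
ee_rot: [0.379, 3.114, 0.02]
force: [0.3, 1.0, 0.1]
width: 0.005
[ 0.001  0.013 -0.002  0.012 -0.003 -0.01   0.003]
scene {'yellow': [(67, (np.float64(246.7), np.float64(185.4)))], 'green': [(36, (np.float64(195.2), np.float64(198.6)))], 'blue': [(58, (np.float64(230.2), np.float64(190.5)))], 'red': [(122, (np.float64(234.9), np.float64(180.1))), (72, (np.float64(213.1), np.float64(195.5)))]}
side {'yellow': [(119, (np.float64(278.8), np.float64(204.2)))], 'green': [], 'blue': [(43, (np.float64(286.0), np.float64(190.6)))], 'red': [(46, (np.float64(292.5), np.float64(179.5)))]}
```

View pics/f6.png

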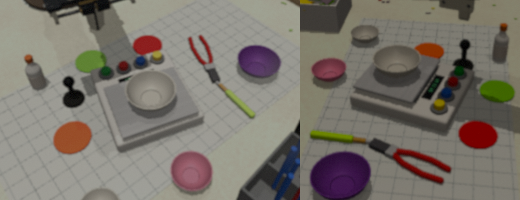

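All four buttons are up again. Green is only shadowed by the gripper, which is why its mask is weak or empty. Everything is where it was and the arm is clear.

```bash
python3 -c "
from cell import workorder; print(workorder.sign_off())"
```

```text
the job is handed in; nothing more can be done
None
```

I pressed and released the yellow button, then pressed the green one and held it for over a second. I came away to 0.2 m and handed the job in at about 9 s of the 38 s allowed. No verdict was reported.

- **Yellow:** the fingertips took it down about 7–9 mm at 6.7 N, judged by height and force. It was up again in the side picture before I touched green.
- **Green:** it was down about 7–8 mm. I held it with 6–7 N at the readings, well under the 20 N limit.
- **Final pictures:** yellow, blue and red are within about 0.3 px of their starting positions. By eye, the dish and the loose things are where they were; I did not measure them.
- **Failed check:** the colour mask did not find green in the last side picture and was weak in the scene one, because the gripper shades it. Its scene position is within 1 px of the start and it looks up.
- **Calibration:** the wrist and fixed cameras disagreed by about 4 mm on button positions. I aimed between them, and both presses met the buttons at the expected heights.

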